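# Seat a keyed shaft in a pulley hub on the bench drive rig

## Task

First switch the bench isolator off by flipping its toggle lever over to the other side. Then take the keyed shaft out of its holder, push it into the upright bore of the pulley hub, turning it until the key slips into the keyway, and keep pushing against the spring inside until the shoulder is fully home on the hub. The program finishes while still holding it there: keep the shaft gripped and pressed home (the spring would lift it again), and leave the other things on the bench where they are.

Things in the scene. Friction and masses are not known exactly. Their poses are not given: they have to be found in the camera images.
- toggle (a joint): isolator lever angle in rad: 0 = on (leaning to the isolator's -x side), 1.0 = off (leaning to its +x side), 0.5 = upright. The lever is top-heavy: past upright it falls to the nearer end and stays there; about 1 N at the tip flips it. Starts at on
- isolator: grey box 100 (x) x 80 (y) x 55 mm high, fixed to the bench, origin at the centre of its underside; a dark steel lever stands on its middle and swings about the box's y axis
- toggle_pivot (a point): hinge axis of the lever, at the middle of the isolator, 58 mm above the bench; axes as the box
- toggle_tip (a point): free end of the lever, 60 mm from the pivot; the lever is 22 mm wide (y) and 10 mm thick, with a 16 mm round cross bar, 26 mm long, at its end (up to 62 mm from the pivot)
- rig: fixed aluminium plate 150 x 150 x 20 mm with a 90 mm round steel boss 10 mm high; it carries the pulley hub in its middle. Origin: centre of the underside, on the bench
- hub: aluminium toothed pulley 84 mm across (up to 42 mm height) around a steel hub boss 45 mm across and 60 mm high, standing upright on the rig and locked, so it does not turn. Origin: on its axis at the underside, 30 mm above the bench. z up the bore; x points to the keyway.
- hub_mouth (a point): centre of the bore's mouth on the hub's top face, 90 mm above the bench; axes as the hub. The bore, open at the top, is 22 mm across; the keyway is 8 mm wide, reaches 18 mm or more from the axis (it slits the boss) and runs the whole depth. A spring plunger in the bore starts 32 mm below the mouth and pushes the shaft back with about 5 N at first and 10 N when the shaft is home
- shaft: loose steel shaft, 0.17 to 0.35 kg, upright, origin at the centre of its lower tip, z up. From the tip: tapered nose 0 to 6 mm (12 mm across at the tip), shaft 20 mm across up to 40 mm; a key 6 mm wide on its +x side from 14 to 36 mm reaching 14.5 mm from the axis; a round shoulder 40 mm across from 40 to 46 mm; a block from 46 to 86 mm, 32 mm (x) by 20 mm (y), to grip across y.
- shaft_shoulder (a point): on the shaft's axis at the underside of the shoulder, 40 mm above the tip; axes as the shaft. With the key on the hub's face it stops with the shoulder 26 mm above the mouth; fully home the shoulder rests on the mouth
- shaft_grip (a point): on the shaft's axis, 70 mm above the tip, a good height for the TCP; axes as the shaft
- holder: fixed black block 85 x 85 x 46 mm with a through hole 31 mm across in which the shaft hangs by its shoulder, its tip 6 mm above the bench. Origin: centre of the underside
- screwdriver: bystander: screwdriver lying on the bench, handle to its -x; leave it alone. Origin: underside
- spanner: bystander: spanner lying flat; leave it alone. Origin: underside
- tip_cleaner: bystander: black dome, 72 mm across, 62 mm high; leave it alone. Origin: underside
- parts_tray: bystander: blue divided tray 100 x 140 x 25 mm; leave it alone. Origin: underside
- spare_collar: bystander: steel ring 36 mm across, 12 mm high; leave it alone. Origin: underside
- flux_jar: bystander: small jar 52 mm across, 60 mm high; leave it alone. Origin: underside
Mind the look-alikes: they are no part of the job. Leave any turquoise look-alike of the isolator alone.

How it is judged:
By the outcome, as a careful person would: the job done as asked, in the order asked, and still so for the second after the job is handed in, while the arm keeps its last pose, push and grip.
It also fails if it takes over 58 s, if anything falls off the work surface, if the arm or the gripper's body presses on something with over 40 N, if the wrist force passes 120 N, or if a joint passes its speed limit or range.

## Robot

A 7-joint arm with a two-finger parallel gripper is mounted at the origin on the work surface. World frame = base frame: x ahead of the robot, y to its left, z up, the work surface at z = 0. Lengths are in mm, angles in degrees, forces in N, time in s.
With the tool pointing down it reaches from about 400 to 875 mm from the base axis. Payload 6.5 kg.
Tool frame: the origin (TCP) lies between the finger pads, 19 mm behind the fingertips; this is the grasp point; x points along the fingers, z is the direction in which the jaws open and shut, and the axes are right-handed (so a half turn about x gives the same grasp; the last joint's range is limited). The gripper opens to 88 mm and grips with 3 to 60 N. Pads are 18 mm wide; open, the fingers measure 123 mm over their backs; the gripper's body (75 mm by 187 mm) begins 45 mm behind the grasp point.
Start: joints at [-77.189, 30.733, -0.252, 88.115, 0.149, 61.152, -4.079], TCP at [185.739, 622.889, 257.416] pointing down, gripper open.
Joint ranges: [-154.64, 154.64], [-21.42, 123.67], [-72.66, 72.17], [13.99, 137.28], [-74.86, 254.86], [10.95, 109.41], [-158.01, 158.01]. Speed limits (degrees/s): [136.94, 136.94, 180, 180, 180, 180, 180].

## Interface

Orientations are given as a 3x3 rotation matrix whose columns are the frame's x, y, z axes.
In Python, from plant import robot, hand, eyes gives the robot as it stands. Calls block until the motion is done:
- robot.reach(position, orientation): joint-space move of the TCP to a pose.
- robot.move_straight(position, vel=150, orientation=None): straight line of the TCP; orientation=None keeps the orientation; vel is the mean speed in mm/s.
- robot.move_j(angles): joint-space move.
- hand.grip(opening, squeeze=None): finger opening in mm; squeeze is the grip in N (None keeps the last); returns when the fingers have stopped.
- robot.pause(seconds).
- robot.ik(position, orientation): joint angles nearest the present ones, or None.
- robot.state(): the state.
- eyes.snapshot(name): name is "scene" or "top" or "wrist"; returns a dict with "pixels" (480x640x3 uint8, blue, green, red), "range_z" (480x640 float32, mm along the optical axis (not along the pixel's ray), 0 where there is no reading), "camera_matrix" (3x3 intrinsics, pixels), "k1" (the pictures are not rectified: a ray, as slopes to the right and down, at radius r is drawn at 1 + k1 r^2 times it, then the intrinsics apply), "R" (3x3) and "t" (3): a world point X has camera coordinates R X + t; the wrist camera has in their place "T_tool_cam" (4x4, takes a point from camera to tool coordinates, whose origin is the TCP and whose axes are the tool frame's). Camera axes: x right, y down, z forward; pixel columns grow to the right and rows downward; lengths in mm; the calibration is good to about 2 mm. A picture is of the moment at which its call begins: read the wrist's pose just before it.
A pose or a line that the arm cannot do raises robot.IKError and nothing moves.
- robot.close_job(): hands the job in, once; it reports no verdict.
The state is a dict: "t": time; "joints": joint angles; "joint_vel": joint speeds; "effort": joint torques, N m; "position": TCP position; "ee_rot": TCP orientation; "wrist_force": force on the tool from outside, world axes, zero at the start; "ft_torque": the same for the moment, N m; "width": finger opening in mm.
Only numpy, scipy, OpenCV 4.12 (cv2) and the standard library are available. Lean on these libraries where they do the work, as an engineer would, in place of code of your own. Each camera call takes 0.05 s, during which the arm holds its last target.

## Working session

There is one attempt and no reset: what is moved stays moved. The work goes in short steps, each a Python script; the robot and the scene stay as the last script left them, time stands still between calls to the robot, and variables do not carry over. Pictures are saved under pics/ and viewed, and the job is handed in when it is done.

```bash
ls; mkdir -p pics
cat > h.py <<'E'
import numpy as np, cv2
from plant import robot, hand, eyes
def snap(n):
    s=robot.state(); d=eyes.snapshot(n)
    if 'T_tool_cam' in d:
        T=np.eye(4);T[:3,:3]=s['ee_rot'];T[:3,3]=s['position']
        M=T@np.array(d['T_tool_cam']); R=M[:3,:3].T; t=-R@M[:3,3]
        d['R'],d['t']=R,t
    d['R']=np.array(d['R']);d['t']=np.array(d['t']).ravel();d['K']=np.array(d['camera_matrix'])
    return d
def slopes(d,uv):
    K=d['K'];uv=np.atleast_2d(np.array(uv,float))
    return cv2.undistortPoints(uv.reshape(-1,1,2),K,np.array([d['k1'],0,0,0.])).reshape(-1,2)
def plane(d,uv,z):
    s=slopes(d,uv); r=np.c_[s,np.ones(len(s))]@d['R']; c=-d['R'].T@d['t']
    return c+r*((z-c[2])/r[:,2])[:,None]
def depthpts(d,uv):
    uv=np.atleast_2d(uv); s=slopes(d,uv); z=d['range_z'][uv[:,1].astype(int),uv[:,0].astype(int)]
    return (np.c_[s,np.ones(len(s))]*z[:,None]-d['t'])@d['R']
def proj(d,X):
    X=np.atleast_2d(np.array(X,float)); r,_=cv2.Rodrigues(d['R'])
    return cv2.projectPoints(X,r,d['t'],d['K'],np.array([d['k1'],0,0,0.]))[0].reshape(-1,2)
E
python3 - <<'E'
from h import *
for n in ('scene','top','wrist'):
    d=snap(n); cv2.imwrite(f'pics/{n}0.png',d['pixels']); np.savez(f'{n}0.npz',**d)
    print(n,d['K'].tolist(),d['k1'],(-d['R'].T@d['t']).round(1),d['R'].round(3).tolist())
print(robot.state())
E
```

```text
pics
scene [[450.6372265246221, 0.0, 311.2620125959112], [0.0, 450.6372265246221, 243.0817525207073], [0.0, 0.0, 1.0]] -0.03831941401194286 [1295.1  135.1  614.2] [[-0.153, 0.988, -0.004], [0.527, 0.078, -0.846], [-0.836, -0.131, -0.533]]
top [[522.2241612402372, 0.0, 315.5682327430936], [0.0, 522.2241612402372, 235.70405257557582], [0.0, 0.0, 1.0]] 0.018362213402662125 [ 364.1   10.1 1267.4] [[0.011, -1.0, -0.015], [-0.996, -0.009, -0.094], [0.094, 0.016, -0.995]]
wrist [[339.21149241188846, 0.0, 322.31740134871154], [0.0, 339.21149241188846, 239.47541779391457], [0.0, 0.0, 1.0]] -0.03537225070081817 [113.9 642.7 383.1] [[0.286, 0.958, -0.002], [0.919, -0.273, 0.284], [0.272, -0.083, -0.959]]
{'t': 0.15, 'joints': array([-77.190198  ,  30.76838264,  -0.25354971,  88.15623412,
         0.14881299,  61.14991188,  -4.07876444]), 'joint_vel': array([-0.07302806, -0.07674439,  0.02186619, -0.08332952,  0.02429847,
        0.03089836,  0.0090918 ]), 'effort': array([ 1.53039528e-03, -5.71326864e+01,  9.91977900e-01, -2.51829171e+01,
       -5.61312586e-02,  1.51452818e-02,  7.97774101e-05]), 'position': array([185.61629163, 622.48624238, 256.74068848]), 'ee_rot': array([[-2.71503307e-04, -9.58328912e-01,  2.85666979e-01],
       [-1.26630543e-03,  2.85667090e-01,  9.58328081e-01],
       [-9.99999161e-01, -1.01552404e-04, -1.29109666e-03]]), 'wrist_force': array([ 0.81524447, -0.35701828, -0.58662279]), 'ft_torque': array([-0.00182112, -0.00053517,  0.00222165]), 'width': 88.12267854725299}
```

View pics/scene0.png

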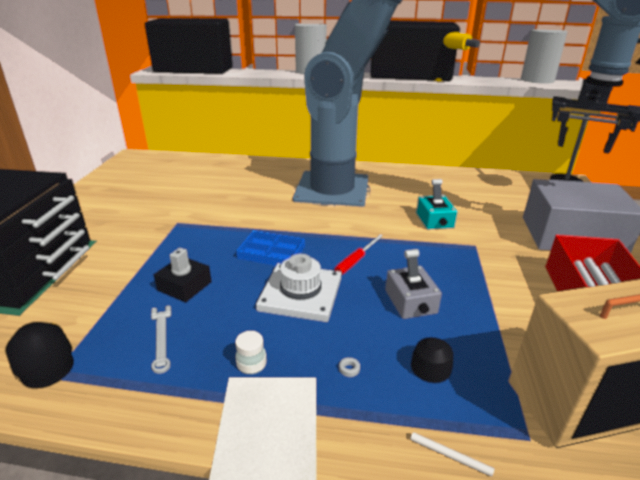

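View pics/top0.png

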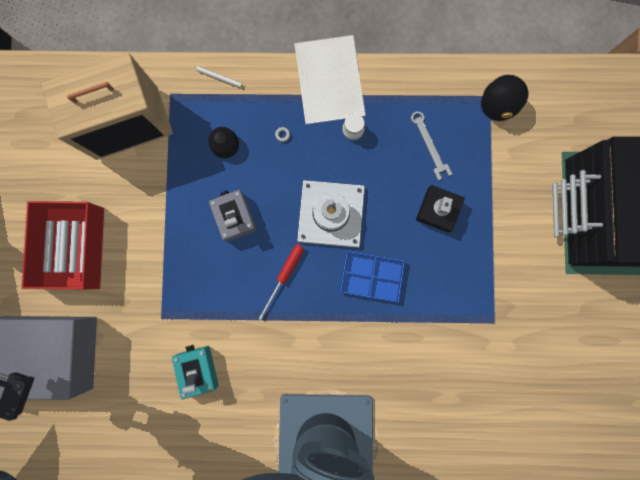

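View pics/wrist0.png

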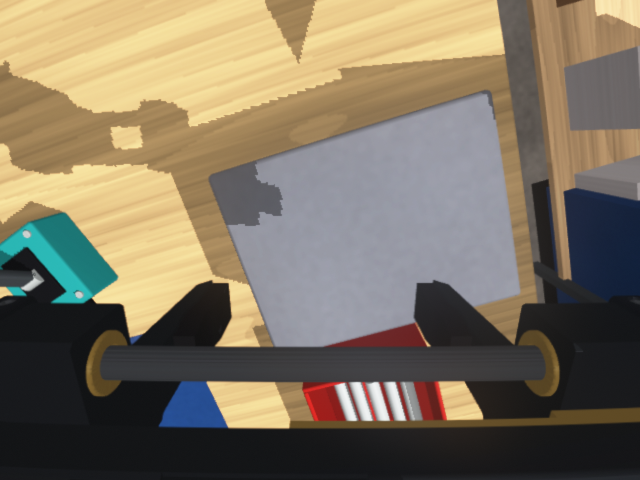

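Candidates (top image): isolator is either the grey box (232,215) or the turquoise look-alike (195,372), and also the large grey box (50,357) at the left; I choose the grey one with the lever. The shaft is in the black holder at (441,208); the tip cleaner (222,142) and the black ball (505,98) are other black things. The hub is on the white plate at (331,210). Next, a close crop to check.

Run:
```python
from h import *
d=dict(np.load('top0.npz')); s=dict(np.load('scene0.npz'))
def c(d,u,v,w=40,f=7): return cv2.resize(d['pixels'][v-w:v+w,u-w:u+w],(400,400),interpolation=cv2.INTER_CUBIC)
a=np.hstack([c(d,232,215,30),c(d,441,208,30)]); cv2.imwrite('pics/c1.png',a)
b=np.hstack([c(s,412,283,36),c(s,182,272,36)]); cv2.imwrite('pics/c2.png',b)
cc=np.hstack([c(d,331,212,40),c(s,300,275,45)]); cv2.imwrite('pics/c3.png',cc)
for n,uv,z in [('iso',(232,215),55),('shaft',(444,206),90),('hold',(441,208),46),('hub',(331,210),90)]:
    print(n,plane(d,uv,z).round(1),depthpts(d,np.array([uv])).round(1))
```

```text
iso [[525.4 226.   55. ]] [[520.5 219.4  91.9]]
shaft [[ 545.5 -261.4   90. ]] [[ 545.5 -261.3   90.4]]
hold [[ 547.5 -264.5   46. ]] [[ 541.1 -254.9   88.7]]
hub [[534.2  -5.5  90. ]] [[538.8  -6.   58.6]]
```

View pics/c1.png

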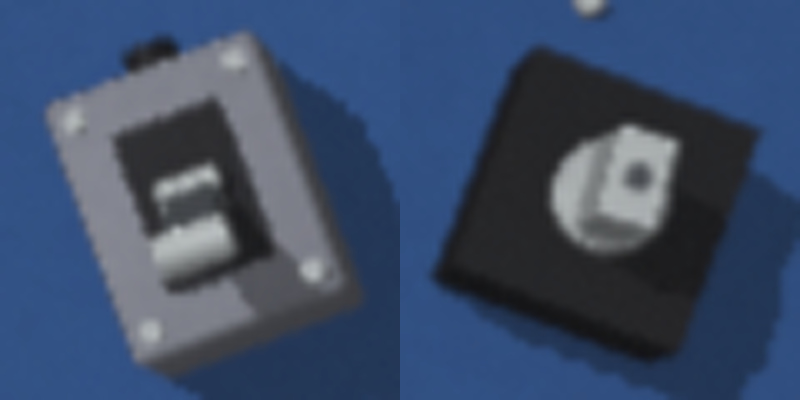

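View pics/c2.png

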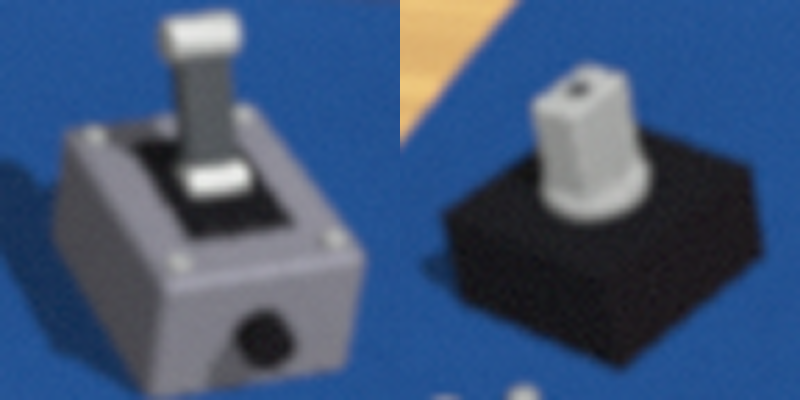

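View pics/c3.png

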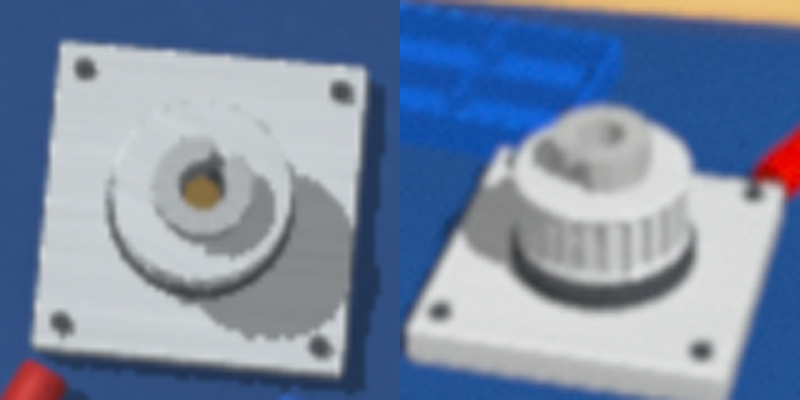

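The crops confirm the choice. The left one is the grey isolator with its lever bar leaning toward the robot (-x side) and screws at its corners. The right one is the shaft block in the black holder, with its long axis at about -14° or 166°. The hub's keyway slit is visible toward +x and a little -y. Next I triangulate these from two views.

```bash
cat >> h.py <<'E'
def tri(d1,uv1,d2,uv2):
    P=[np.c_[d['R'],d['t']] for d in (d1,d2)]
    X=cv2.triangulatePoints(P[0],P[1],slopes(d1,uv1).T,slopes(d2,uv2).T); X=(X[:3]/X[3]).T
    e=[np.linalg.norm(proj(d,X)-np.atleast_2d(u),axis=1) for d,u in ((d1,uv1),(d2,uv2))]
    return X,e
def down(yaw,flip=False):
    # tool x down, tool y along yaw (deg)
    a=np.radians(yaw); y=np.array([np.cos(a),np.sin(a),0]); x=np.array([0,0,-1.]); return np.c_[x,y,np.cross(x,y)]
E
python3 - <<'E'
from h import *
d=dict(np.load('top0.npz')); s=dict(np.load('scene0.npz'))
ta=np.array([(235,57),(72,122),(312,270),(150,330),(192,250)])/6.667+[202,185]-.4
sa=np.array([(180,262),(335,240),(95,135),(243,115),(201,38)])/5.556+[376,247]-.4
X,e=tri(d,ta,s,sa); print(X.round(1),np.array(e).round(1))
ta=np.array([(640,178)])/6.667-[60,0]+[411,178]-.4; sa=np.array([(578,88)])/5.556-[72,0]+[146,236]-.4
X,e=tri(d,ta,s,sa); print('shaft top hole',X.round(1),np.array(e).round(1))
ta=np.array([(203,188)])/5+[291,172]-.4; sa=np.array([(602,135)])/4.444-[90,0]+[255,230]-.4
X,e=tri(d,ta,s,sa); print('bore',X.round(1),np.array(e).round(1))
c=np.array([525,226])
for yaw in (20.3,200.3):
  for pos in ([500,215,150],[545,-262,150],[534,-5,200]):
    q=robot.ik(pos,down(yaw)); print(yaw,pos,None if q is None else q.round(0))
E
```

```text
[[577.2 215.4  56.1]
 [553.7 272.   54.3]
 [502.  186.   55. ]
 [480.2 242.5  55. ]
 [502.9 220.  103.2]] [[0.2 0.4 0.4 0.4 0.3]
 [0.2 0.5 0.5 0.4 0.3]]
shaft top hole [[ 549.8 -268.3   91.1]] [[0.6]
 [0.6]]
bore [[536.7  -6.9  87. ]] [[0.4]
 [0.4]]
20.3 [500, 215, 150] [-53.  32.  32. 110. -24.  44. -76.]
20.3 [545, -262, 150] [-17.  50.  60. 102. -51.  60.  -7.]
20.3 [534, -5, 200] [-37.  29.  43. 111. -26.  50. -50.]
200.3 [500, 215, 150] [-29.  29.   1. 109.  -0.  42.  83.]
200.3 [545, -262, 150] [  1.  37.  29. 101. -23.  48. 151.]
200.3 [534, -5, 200] [-18.  24.  18. 110. -10.  48. 115.]
```

Run:
```python
from h import *
u=np.array([np.cos(np.radians(20.3)),np.sin(np.radians(20.3)),0]); c=np.array([528.3,229,0]); R=down(200.3)
z=np.array([0,0,1.])
hand.grip(0)
robot.reach(c-75*u+190*z,R)
robot.move_straight(c-75*u+114*z,vel=150)
robot.move_straight(c-20*u+114*z,vel=80); print(robot.state()['wrist_force'])
robot.move_straight(c+4*u+114*z,vel=60); print(robot.state()['wrist_force'])
robot.move_straight(c-55*u+114*z,vel=150)
robot.move_straight(c-75*u+230*z,vel=200)
d=snap('wrist'); cv2.imwrite('pics/w1.png',d['pixels']); print(robot.state()['t'])
t=snap('top'); s=snap('scene')
f=lambda d,u,v,w:cv2.resize(d['pixels'][v-w:v+w,u-w:u+w],(400,400),interpolation=cv2.INTER_CUBIC)
cv2.imwrite('pics/c4.png',np.hstack([f(t,232,215,30),f(s,412,283,36)]))
```

```text
[-0.53531575  0.10226603  0.59726157]
[-0.06826133 -0.54115683 -0.46894246]
6.6667
```

View pics/c4.png

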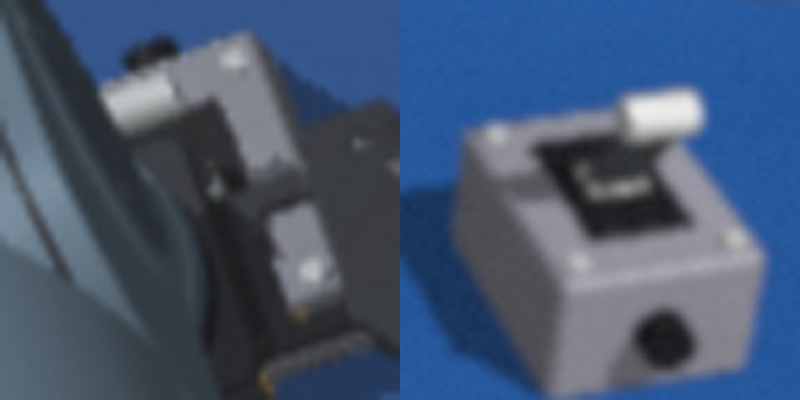

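View pics/w1.png

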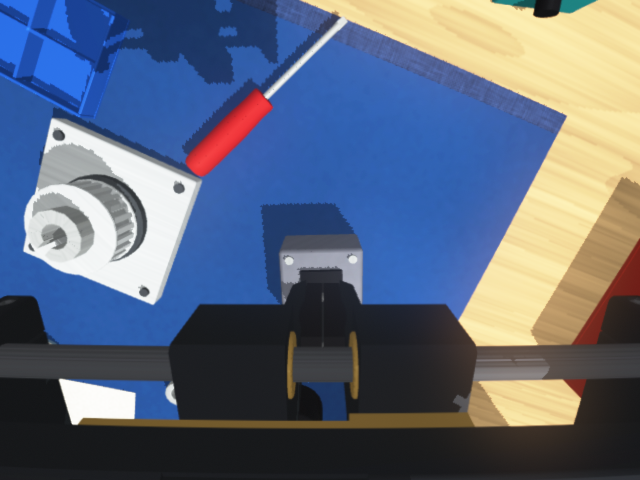

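The lever now leans to +x in the scene crop, with the bar over the front at (660,115). The wrist view shows the hub at (55,235) with its slit to the left. Next are hub views from two wrist positions, then the same for the shaft.

```bash
python3 - <<'E'
from h import *
hand.grip(75)
y=160; R=down(y); a=np.radians(y); Y=np.array([np.cos(a),np.sin(a),0]); Z=np.cross([0,0,-1],Y)
def view(c,tag):
    for i,off in enumerate((-30,30)):
        robot.reach(np.array([c[0],c[1],225])-35*Y+off*Z,R); robot.pause(.3)
        d=snap('wrist'); cv2.imwrite(f'pics/{tag}{i}.png',d['pixels']); np.savez(f'{tag}{i}.npz',**d)
        print(robot.state()['t'],robot.state()['joints'].round(0))
view((536,-7),'hub'); view((548,-265),'sh')
E
python3 -c "
import cv2,numpy as np
for t in('hub','sh'):
  cv2.imwrite(f'pics/{t}ab.png',np.hstack([cv2.imread(f'pics/{t}{i}.png')[60:360,120:520] for i in (0,1)]))"
```

```text
9.3333 [-13.  25.  17. 104.  -9.  52.  78.]
10.0333 [-17.  26.  16. 102.  -9.  53.  72.]
11.5833 [ 11.  33.  19.  91. -12.  58. 104.]
12.2833 [  6.  33.  19.  92. -12.  57.  98.]
```

View pics/hubab.png

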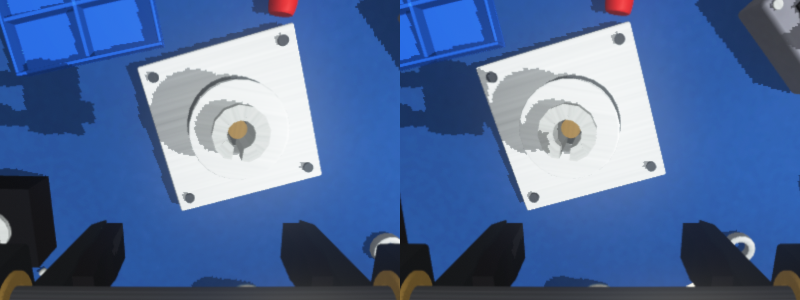

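View pics/shab.png

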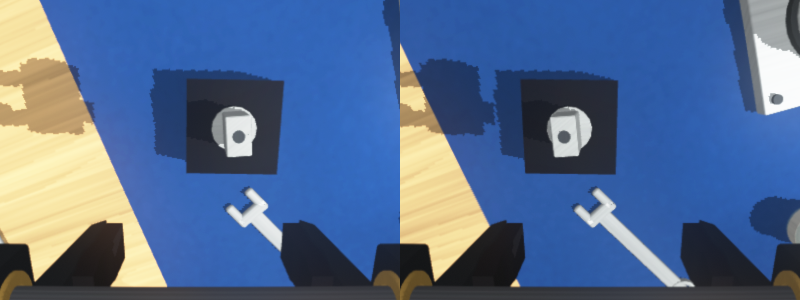

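Run:
```python
import cv2,numpy as np
f=lambda n,u,v,w=30:cv2.resize(cv2.imread(f'pics/{n}.png')[v-w:v+w,u-w:u+w],(400,400),interpolation=cv2.INTER_CUBIC)
cv2.imwrite('pics/z1.png',np.hstack([f('hub0',358,195),f('hub1',290,195)]))
cv2.imwrite('pics/z2.png',np.hstack([f('sh0',355,190),f('sh1',288,190)]))
```

```text
(no output)
```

View pics/z1.png

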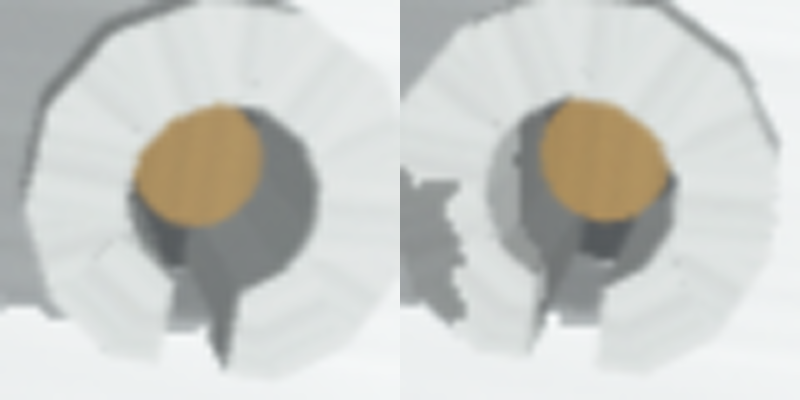

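View pics/z2.png

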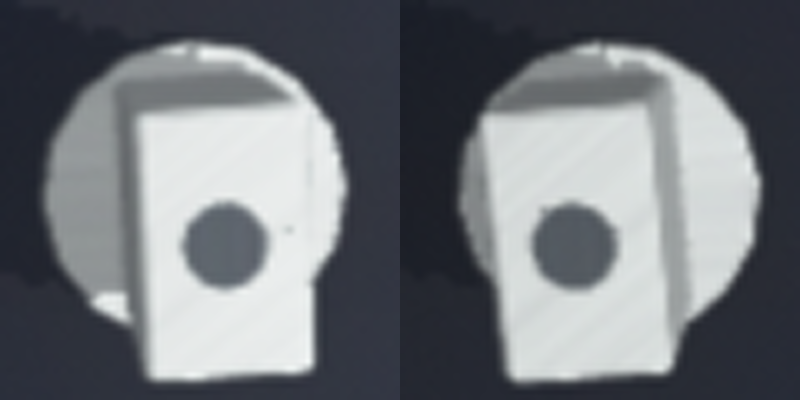

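Run:
```python
from h import *
H=[dict(np.load(f'hub{i}.npz')) for i in (0,1)];S=[dict(np.load(f'sh{i}.npz')) for i in (0,1)]
k=400/60
px=lambda c,u,v:(np.array(c,float)+.5)/k-.5+[u-30,v-30]
X,e=tri(H[0],px([(224,198)],358,195),H[1],px([(182,193)],290,195));print('bore tri',X.round(1),np.array(e).round(2))
b=[]
for d,o,c,L,Rr in((H[0],358,(224,198),[(172,277),(160,362)],[(239,290),(232,372)]),(H[1],290,(182,193),[(145,265),(130,352)],[(207,285),(198,365)])):
    P=lambda q:plane(d,px(q,o,195),90)[:,:2]
    C=P([c])[0]; l=P(L); r=P(Rr); b.append(C)
    for q in (l,r): v=q[1]-q[0]; print('edge yaw',np.degrees(np.arctan2(v[1],v[0])).round(1))
    m=(l.mean(0)+r.mean(0))/2-C; print('C',C.round(1),'mid yaw',np.degrees(np.arctan2(m[1],m[0])).round(1))
    # depth check
    uv=px([(300,120),(100,120),(330,250)],o,195).round().astype(int); print(depthpts(d,uv)[:,2].round(1))
A=[(138,112),(308,108),(315,372),(150,380),(225,246)]; B=[(82,113),(248,104),(272,370),(110,382),(174,246)]
X,e=tri(S[0],px(A,355,190),S[1],px(B,288,190));print(X.round(1),np.array(e).round(2))
for d,o,q in((S[0],355,A),(S[1],288,B)):
    W=plane(d,px(q,o,190),92)[:,:2]; v=W[2]+W[3]-W[0]-W[1]; w=W[1]+W[2]-W[0]-W[3]
    print('shaft',W.round(1).tolist(),W[:4].mean(0).round(1),'yaw',np.degrees(np.arctan2(v[1],v[0])).round(1),np.degrees(np.arctan2(w[1],w[0])).round(1),np.linalg.norm(v)/2,np.linalg.norm(w)/2)
```

```text
bore tri [[537.2  -7.6  88.6]] [[0.03]
 [0.03]]
edge yaw -26.4
edge yaw -22.8
C [537.   -7.7] mid yaw -28.4
[88.9 89.6 89.3]
edge yaw -31.6
edge yaw -27.9
C [537.1  -7.4] mid yaw -27.3
[88.2 87.6 89.9]
[[ 532.3 -272.9   89.9]
 [ 538.  -254.6   91.7]
 [ 567.6 -263.1   91.7]
 [ 562.4 -281.8   90.5]
 [ 550.  -268.5   91.6]] [[0.07 0.37 0.22 0.03 0.1 ]
 [0.07 0.37 0.22 0.03 0.1 ]]
shaft [[532.1, -273.0], [538.2, -254.7], [567.7, -263.2], [562.0, -281.7], [550.0, -268.5]] [ 550.  -268.2] yaw -16.2 72.2 30.965396347535574 19.34486883265873
shaft [[532.1, -272.5], [537.7, -254.4], [567.4, -263.0], [562.2, -281.4], [549.9, -268.4]] [ 549.9 -267.9] yaw -16.3 73.5 31.14740236698168 19.031897444750186
```

Run:
```python
from h import *
hand.grip(56)
R=down(163.2); g=np.array([550,-268.2,0])
robot.reach(g+[0,0,150],R)
robot.move_straight(g+[0,0,76],vel=120)
w=hand.grip(10,squeeze=50); s=robot.state(); print(w,s['width'],s['wrist_force'],s['t'])
robot.move_straight(g+[0,0,200],vel=150); print(robot.state()['width'],robot.state()['wrist_force'],robot.state()['joints'])
robot.reach([600,-130,230],down(73.2)); robot.pause(.2)
d=snap('scene'); cv2.imwrite('pics/k.png',d['pixels']); p=proj(d,[600,-130,190])[0]; print(p)
u,v=p.astype(int); cv2.imwrite('pics/kz.png',cv2.resize(d['pixels'][v-40:v+40,u-40:u+40],(600,600),interpolation=cv2.INTER_CUBIC))
s=robot.state();print(s['t'],s['joints'].round(0),s['wrist_force'])
```

```text
False 19.460896396642905 [0.13201549 1.78332746 2.5190784 ] 14.5917
19.49078612682857 [-0.15682415  0.14960327 -3.57395874] [  8.89157648  31.62951948  17.91285709  97.95074567 -11.7452837
  52.3836031  104.73422807]
[228.89868075 227.89614529]
17.25 [-20.  34.  40.  97. -25.  58.  12.] [-0.65866514 -1.18109099 -3.06050483]
```

View pics/kz.png

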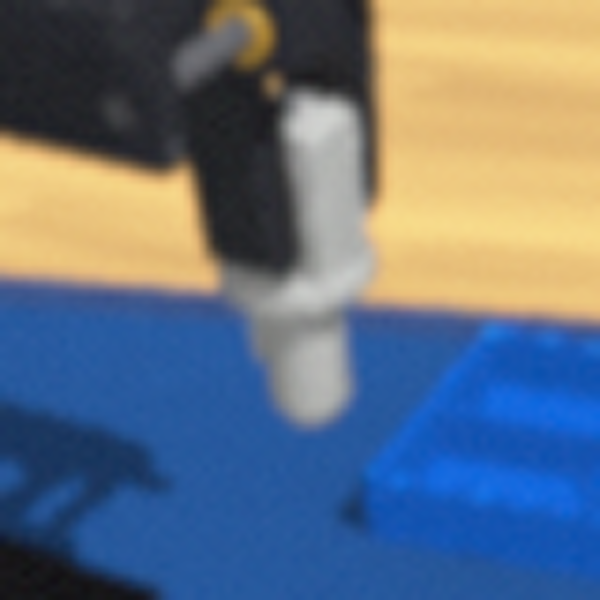

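The key shows at the left of the shaft (260,340) in the scene crop, pointing to -y. So it lies opposite the tool's y axis, and the keyway at about -27.5° needs a tool yaw of 152.5°. Next I insert in small steps and watch the forces.

Run:
```python
from h import *
h=np.array([537.1,-7.5,0]); R=down(152.5)
robot.reach(h+[0,0,185],R); robot.pause(.2); s=robot.state(); print(s['t'],s['position'].round(1),s['wrist_force'].round(1)); f0=s['wrist_force']
for z in (165,155,151,148,146.5,145,143,141,139):
    robot.move_straight(h+[0,0,z],vel=30); s=robot.state(); f=s['wrist_force']-f0
    print(z,s['position'].round(1),f.round(1),s['ft_torque'].round(2))
    if np.linalg.norm(f)>12: break
print(s['t'])
t=snap('scene'); p=proj(t,[537,-7,110])[0].astype(int);u,v=p
cv2.imwrite('pics/i1.png',cv2.resize(t['pixels'][v-40:v+40,u-40:u+40],(600,600),interpolation=cv2.INTER_CUBIC))
```

```text
18.4 [537.5  -8.3 185.1] [ 0.1 -0.5 -2.7]
165 [537.2  -7.5 165.1] [-0.1  0.   0.4] [ 0.06 -0.02  0.05]
155 [537.   -7.5 154.8] [-0.7  0.7 -0.8] [0.06 0.05 0.01]
151 [537.2  -7.3 150.8] [ 0.3  2.7 -1.7] [ 0.2  -0.2   0.04]
148 [537.2  -7.3 147.9] [ 1.5  2.6 -1.9] [ 0.31 -0.31 -0.02]
146.5 [537.3  -7.3 146.5] [ 1.7  2.1 -1.3] [ 0.37 -0.42 -0.02]
145 [537.3  -7.3 145. ] [ 1.1  2.  -2. ] [ 0.55 -0.47  0.02]
143 [537.2  -7.3 142.9] [ 1.9  2.4 -1. ] [ 0.58 -0.55  0.06]
141 [537.2  -7.4 140.9] [ 2.9  3.  -1.8] [ 0.7  -0.68  0.04]
139 [537.2  -7.3 138.9] [ 2.2  4.1 -1.6] [ 0.78 -0.74  0.  ]
21.4833
```

View pics/i1.png

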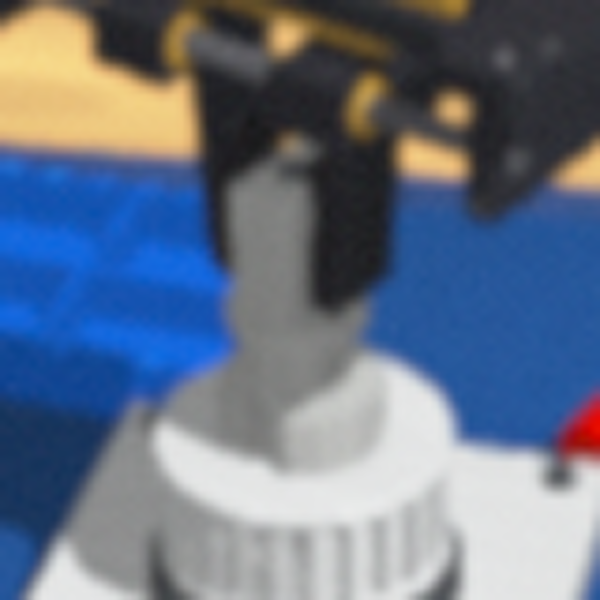

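The tip is 21 mm below the mouth with no axial reaction, so the key is in the keyway. There is a small side force of about 4 N, so I shift slightly to relieve it and then press home.

Run:
```python
from h import *
h=np.array([537.7,-6.7,0]); f0=np.array([.1,-.5,-2.7])
for z in (137,133,129,127,125,123,122,121,120,119.3,118.6,118,117.4):
    robot.move_straight(h+[0,0,z],vel=30); s=robot.state(); f=s['wrist_force']-f0
    print(z,s['position'].round(1),f.round(1),s['ft_torque'].round(2),round(s['width'],1))
    if f[2]>28 or np.linalg.norm(f)>35: break
print(s['t'])
```

```text
137 [537.2  -7.1 136.6] [ 0.6  1.2 -1.7] [ 0.27 -0.32  0.03] 19.8
133 [537.2  -7.  132.6] [ 1.2  2.  -0.6] [ 0.13 -0.12 -0.01] 19.5
129 [537.3  -6.9 128.7] [0.4 0.5 0.3] [ 0.    0.02 -0.02] 19.4
127 [537.8  -6.9 127.3] [-0.9  1.2  4.7] [-0.12  0.35  0.01] 19.5
125 [537.8  -6.9 125.1] [-1.7 -0.3  6.5] [-0.19  0.39 -0.01] 19.7
123 [537.8  -6.9 123.1] [-1.8 -0.4  7.7] [-0.33  0.41 -0.04] 19.7
122 [537.8  -6.9 122.1] [-1.5 -0.9  7.2] [-0.39  0.53  0.01] 19.4
121 [537.8  -6.9 121.1] [-2.6 -1.3  7.6] [-0.41  0.5   0.02] 19.7
120 [537.8  -6.9 120.2] [-2.  -1.4  8.6] [-0.42  0.59 -0.  ] 19.6
119.3 [537.8  -6.9 120.1] [-5.1 -0.6 16.7] [-0.33  1.1  -0.03] 19.5
118.6 [537.8  -6.9 120.1] [-6.3  0.3 24. ] [-0.33  1.61 -0.  ] 19.9
118 [537.9  -6.9 120.1] [-9.3 -0.4 31.1] [-0.31  2.07  0.04] 19.7
24.6
```

It hit a hard stop at TCP z = 120.1, the expected home height, with 31 N against a 10 N spring. Now I check from the cameras and watch for drift.

Run:
```python
from h import *
robot.pause(1.0); s=robot.state(); print(s['position'].round(2),s['wrist_force'].round(1),s['width'])
t=snap('scene'); f=lambda u,v:cv2.resize(t['pixels'][v-40:v+40,u-40:u+40],(400,400),interpolation=cv2.INTER_CUBIC)
u,v=proj(t,[537,-7,100])[0].astype(int)
cv2.imwrite('pics/i2.png',np.hstack([f(u,v),f(412,283)])); cv2.imwrite('pics/full2.png',t['pixels']); print(s['t'])
```

```text
[537.84  -6.89 120.06] [-9.1 -1.4 28. ] 19.544415118540893
25.6
```

View pics/i2.png

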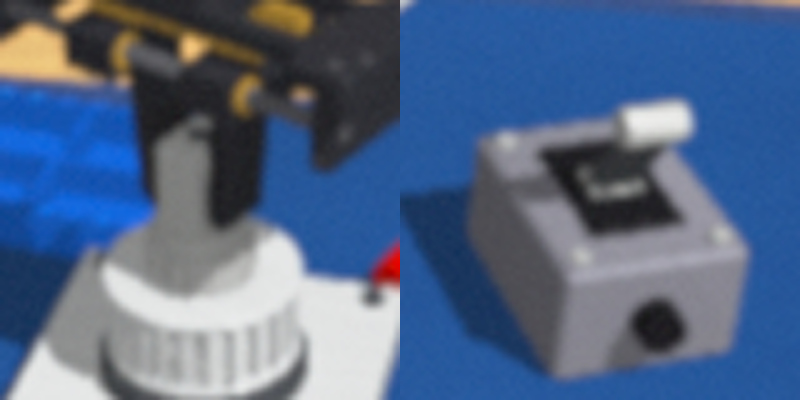

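View pics/full2.png

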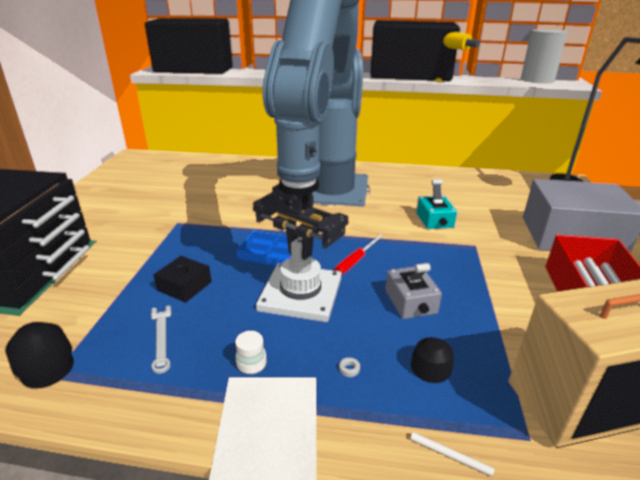

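The shoulder sits flat on the boss with no gap, at about (195,250) in the left crop. The lever is off in the right crop at (655,120), and the bystanders are where they were. Handing in.

Run:
```python
from h import *
robot.close_job(); print(robot.state()['position'].round(2), robot.state()['wrist_force'].round(1))
```

```text
the job is handed in; nothing more can be done
the job is handed in; nothing more can be done
```

The isolator is switched off, and the keyed shaft is fully home in the hub. I handed the job in with the shaft still gripped and pressed down, at about 26 s of the 58 s allowed.

- **Isolator:** I flipped the lever of the grey isolator over to its +x side with closed fingers. A second scene picture just before hand-in showed it still off. I did not touch the turquoise look-alike.
- **Shaft:** I took it from the holder and saw in the scene camera which way the key pointed. I turned it to the keyway at about -27.5° and pushed it in; the key went in at the first try.
- **Home check:** The descent stopped hard at TCP height 120.1 mm, where 120 mm is expected. Total push was about 30 N, above the 8.6 N reaction measured just before the stop. After 1 s of holding, the height had not changed (120.06 mm), the grip width was 19.5 mm, and the scene picture showed no gap under the shoulder.
- **Disagreements:** A side force of up to 10 N remained while pressing. Triangulation put the hub mouth at 88.6 mm instead of 90 mm, within the calibration error. After hand-in the arm state could no longer be read, so there is no measurement from that last second.

The bystander objects look unmoved in the last picture.

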